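# Pin a fraction collector's tray and swing in its dosing arm

### The job

Get the fraction collector ready for a run: turn its round tray by the upright black handle until the hole in the tray's steel lug lines up under the raised locking pin in the fork, then push the pin fully home so that it passes through the lug. Swing the dosing arm in against its stop so that the nozzle hangs over the beaker there. Do not push on the glass beakers, and leave the other things on the bench where they stand.

Things in the scene. Friction and masses are not known exactly. Their poses are not given: they have to be found in the camera images.
- collector: Fraction collector, fixed to the bench: a white housing 265 x 265 mm, top at 42 mm, carrying tray, fork with pin, and dosing arm. Origin on the bench under the tray's axis, z up; -x points to the side where the fork stands. In this frame: tray axis at (0, 0), fork at (-122, 0) mm, column of the dosing arm at (70, 135) mm.
- tray_axis (a point): Point on the tray's vertical axis, on its top face, 55 mm above the bench. The tray is an aluminium disc of radius 104 mm with three glass beakers (54 mm across, rims 126 mm above the bench) clipped in wells 58 mm from the axis, 120 degrees apart, and a small centre knob up to 89 mm.
- tray (a joint): Turn of the tray about its vertical axis in rad, counter-clockwise from above positive. 0: lug hole exactly in line with the pin. It starts between -1.2 and -0.45, so it must be turned counter-clockwise. It stays where it is left; turning needs about 0.12 N m (1.3 N at the handle).
- handle_top (a point): Top centre of the tray's handle: an upright black round post, 16 mm in diameter, top 126 mm above the bench, foot on the tray at 56 mm (a flange 26 mm across up to 59 mm), 90 mm from the tray axis, midway between two beakers with about 43 mm free on either side. Seen from above it stands 120 degrees counter-clockwise of the lug hole.
- lug_hole (a point): Centre of the hole, at mid thickness (52 mm above the bench), in the steel lug that sticks out from the tray's rim: lug 36 mm wide, 8 mm thick, reaching 147 mm from the axis; hole 15 mm in diameter, 122 mm from the axis.
- fork_axis (a point): Point on the vertical axis of the fixed fork, at the height of the lug hole (52 mm above the bench). Fork: steel bracket 44 mm wide, its upper ear at 76 to 86 mm with a guide sleeve (25 mm across) up to 94 mm; below is the receiving bush in the housing. The lug passes between ear and housing.
- lock_pin (a joint): Travel of the captive locking pin in m: 0 raised, 0.030 fully home, its knob resting on the guide sleeve. Moves straight down; pushing needs about 4 N (friction, no spring; it stays where it is left). If the lug is there with its hole out of line, the pin strikes the lug at about 0.004.
- pin_top (a point): Centre of the flat top of the pin's black knob (flat over about 26 mm, 34 mm across): 146 mm above the bench when raised (the pin starts within 2 mm of that), 116 mm when home. Pin 12 mm in diameter, the nose tapered over 8 mm to 5 mm, so it draws the lug in if the hole is less than about 4 mm out of line.
- swing_axis (a point): Point on the vertical axis of the dosing arm's column, at the arm's mid height, 159 mm above the bench. The column is 17 mm thick and reaches 184 mm, the arm's black hub is 34 mm across.
- dose_arm (a joint): Swing of the dosing arm in rad, counter-clockwise from above positive: 0 parked out over the left side, 1.309 in, against its stop. It starts between 0 and 0.35 and stays where it is left; turning needs about 0.12 N m (1 N at the head).
- dose_head (a point): Centre of the black dosing head at the arm's free end, 130 mm from the pivot: block 28 x 28 x 38 mm, from 146 to 184 mm above the bench, sides parallel and square to the arm; a thin steel pipe above it up to 201 mm. The arm bar behind it is 16 x 16 mm, 151 to 167 mm high. Pushing the head's clockwise side swings the arm in.
- nozzle_tip (a point): Tip of the steel nozzle under the dosing head, 131 mm above the bench.
- fill_mouth (a point): Centre of the mouth (126 mm above the bench) of the beaker that stands under the nozzle once the tray is pinned and the arm is in.
- fraction_beaker_1: Glass beaker 54 mm across, 70 mm tall, clipped to the tray, the one to be filled; origin under its centre, on the tray.
- fraction_beaker_2: The same, 120 degrees counter-clockwise of the first.
- fraction_beaker_3: The same, 240 degrees counter-clockwise of the first.
- bottle_wash: Bystander: white reagent bottle 54 x 115 mm, standing loose to the right; origin under its centre.
- tape_roll_green: Bystander: green tape roll 84 x 24 mm lying loose to the right; origin under its centre.
- flask: Bystander: conical glass flask with stopper, 68 x 113 mm, standing loose at the right back; origin under its centre.

How it is judged:
On the way:
1. the pin, pushed home, passes through the hole of the lug (value of joint lock_pin above 0.027 m and horizontal distance between lug_hole and fork_axis below 0.004 m), for 0.2 s.
At the end, for the whole second after the job is handed in: The pin is down by at least 27 of its 30 mm, the lug hole is within 4 mm of the fork axis (so the pin is through it), and the nozzle tip is within 8 mm, seen from above, of the centre of the beaker's mouth; tray and arm are at rest (all of step 1 and horizontal distance between nozzle_tip and fill_mouth below 0.008 m and velocity of joint dose_arm between -0.02 and 0.02 rad/s and velocity of joint tray between -0.02 and 0.02 rad/s); the robot touches nothing.
It fails at once if a glass beaker is pushed with more than 3 N (contact force between any of the fingers, the arm and fraction_beaker_1 above 3 N or contact force between any of the fingers, the arm and fraction_beaker_2 above 3 N or contact force between any of the fingers, the arm and fraction_beaker_3 above 3 N).
It fails at once if the white bottle is moved by more than 30 mm (distance of bottle_wash from where it was at the start of the episode above 0.03 m).
It fails at once if the tape roll is moved by more than 30 mm (distance of tape_roll_green from where it was at the start of the episode above 0.03 m).
It fails at once if the flask is moved by more than 30 mm (distance of flask from where it was at the start of the episode above 0.03 m).
It also fails if it takes over 59 s, if anything falls off the work surface, if the arm or the gripper's body presses on something with over 40 N, if the wrist force passes 120 N, or if a joint passes its speed limit or range.

### The arm

A 6-joint arm with a two-finger parallel gripper is mounted at the origin on a cart in front of the work surface, level with it; the furniture and walls round the work are solid. World frame = base frame: x ahead of the robot, y to its left, z up, the work surface at z = 0. Lengths are in m, angles in rad, forces in N, time in s.
With the tool pointing down it reaches from about 0.35 to 0.875 m from the base axis. Payload 15.5 kg.
Tool frame: the origin (TCP) lies midway between the tips of the shut fingers; the grasp point (between the pads) lies 19 mm behind it; x points along the fingers, z is the direction in which the jaws open and shut, and the axes are right-handed (so a half turn about x gives the same grasp; the last joint's range is limited). The gripper opens to 85 mm and grips with 20 to 120 N. Pads are 22 mm wide; open, the fingers measure 114 mm over their backs; the gripper's body (76 mm by 85 mm) begins 54 mm behind the grasp point. The pads swing forward as they close: fully open they stand 13 mm farther back than shut.
Start: joints at [1.113, 0.494, 1.345, -0, 1.302, -0.096], TCP at [0.221, 0.585, 0.231] pointing down, gripper open.
Joint ranges: [-2.91, 2.91], [-0.82, 2.16], [0.22, 2.67], [-1.22, 4.37], [0.12, 2.79], [-3.08, 3.08]. Speed limits (rad/s): [1.89, 1.89, 2.57, 3.01, 3.01, 3.01].

### API

Orientations are given as a rotation vector (axis times angle).
In Python, from bench import robot, imaging, finder gives the robot as it stands.
- The arm moves only by the shell command python3 -m jog 'ROWS' [OPENING]. ROWS is JSON, a list of rows, each an object with "linear": the shift along the world's x, y, z in m, a list of three; "twist": the turn, a rotation vector about the world's x, y, z in rad, a list of three. A call has 1 to 5 rows; each row shifts and turns the commanded pose from where the row before left it; what a row does not reach is not made up. A row lasts 1/8 s, in which the tool goes at most 62.5 mm and 10.7 degrees, less where a joint would pass 70% of its speed; a pose out of reach is approached as far as the arm can. A call with a gripper value outside its range is refused whole. OPENING is the closure in counts, from 0 (fully open) to 255 (shut), set as the call begins (- or left out, the last holds). The fingers move at their own pace and stop on an object; the grip force is fixed at half the most. Time passes only in rows, so rows that do not move let the fingers close. It gives the time, the measured TCP pose, the force and the opening at its end, in the units of the state.
- robot.observe(): the state, without advancing time (a new reading comes with each control period).
- imaging.get_image(name): name is "scene" or "top" or "wrist"; returns the picture (384x512x3 uint8, red, green, blue); there is no depth.
- imaging.camera_params(name): a dict with "camera_matrix" (3x3 intrinsics, pixels), "R" (3x3) and "t" (3): a world point X has camera coordinates R X + t; the wrist camera has in their place "mount" (4x4, takes a point from camera to tool coordinates, whose origin is the TCP and whose axes are the tool frame's). Camera axes: x right, y down, z forward; pixel columns grow to the right and rows downward; lengths in m; the calibration is good to about 2 mm. A picture is of the moment at which its call begins: read the wrist's pose just before it. camera_params takes no time and is no camera call.
- robot.finish_job(): hands the job in, once; it reports no verdict.
Trained networks look in the newest picture that a camera, given by its name, has taken for a name from the list of things; names that differ only in an ending like _2 or _b are one class to them, and where a whole thing is asked for, a point or a joint stands for the part that bears it (a point fixed in the world has none). Each returns a list of dicts, best first, with "conf" (0 to 1); they miss things now and then, are a little off and sometimes report something else, mostly with a low value. They report only what shows in the picture. A call takes as long as a camera call.
- finder.find_in(thing, camera): "location" ([column, row] in pixels, amid what is visible of it).
- finder.regions_of(thing, camera): "mask" (384x512 bool, what is visible of it) and "location" ([column, row] in pixels, amid what is visible of it).
- finder.spot_point(thing, camera): "location" ([column, row] in pixels: a listed point, or the origin of a listed thing).
The state is a dict: "time": time; "joint_pos": joint angles; "joint_vel": joint speeds; "tau": joint torques, N m; "position": TCP position; "tool_rot": TCP orientation; "contact_force": force on the tool from outside, world axes, zero at the start; "ft_torque": the same for the moment, N m; "grip_width": opening from 0.0 (shut) to 1.0 (fully open).
Only numpy, scipy, OpenCV 4.12 (cv2) and the standard library are available. Lean on these libraries where they do the work, as an engineer would, in place of code of your own. Each camera call takes 0.05 s, during which the arm holds its last target.

## Working session

There is one attempt and no reset: what is moved stays moved. The work goes in short steps, Python scripts to look and compute and a shell command to move; the robot and the scene stay as the last step left them, time stands still between calls to the robot, and variables do not carry over. Pictures are saved under pics/ and viewed, and the job is handed in when it is done.

```bash
ls -la; mkdir -p pics; python3 - <<'E'
from bench import robot, imaging, finder
import cv2, numpy as np
s=robot.observe(); print({k:np.round(v,3).tolist() for k,v in s.items()})
for n in ("scene","top"):
    im=imaging.get_image(n); cv2.imwrite(f"pics/{n}0.png",im[:,:,::-1])
    p=imaging.camera_params(n); print(n,{k:np.round(v,4).tolist() for k,v in p.items()})
    for t in ("tray_axis","handle_top","lug_hole","fork_axis","pin_top","swing_axis","dose_head","nozzle_tip","collector"):
        r=finder.spot_point(t,n); print(n,t,[(np.round(q["location"],1).tolist(),round(q["conf"],2)) for q in r[:2]])
E
```

```text
total 12
drwxr-xr-x  3 agent agent 4096 Dec  7 01:19 .
drwxr-xr-x 23 root  root  4096 Dec  7 01:19 ..
drwxr-xr-x  2 agent agent 4096 Dec  7 01:19 pics
{'time': 0.0, 'joint_pos': [1.113, 0.494, 1.346, 0.0, 1.303, -0.096], 'joint_vel': [-0.0, -0.0, 0.002, -0.001, -0.001, 0.001], 'tau': [0.001, -88.217, -38.389, 0.0, 0.01, 0.0], 'position': [0.221, 0.584, 0.231], 'tool_rot': [-0.939, 1.36, 0.938], 'contact_force': [-0.27, -0.307, 0.62], 'ft_torque': [0.031, 0.019, -0.002], 'grip_width': 1.002}
scene {'camera_matrix': [[489.6823, 0.0, 257.6443], [0.0, 489.6823, 190.7956], [0.0, 0.0, 1.0]], 'R': [[0.8915, -0.453, -0.0094], [-0.2835, -0.5414, -0.7915], [0.3535, 0.7083, -0.6111]], 't': [-0.532, 0.2574, 1.3409]}
scene tray_axis []
scene handle_top [([264.9, 216.5], 0.91)]
scene lug_hole [([219.6, 212.5], 0.97)]
scene fork_axis [([222.1, 235.3], 0.59), ([263.5, 296.8], 0.58)]
scene pin_top [([216.9, 206.7], 0.62)]
scene swing_axis [([254.2, 159.6], 0.64)]
scene dose_head [([210.4, 169.8], 0.79)]
scene nozzle_tip [([210.9, 175.9], 0.98)]
scene collector [([262.2, 232.5], 0.78), ([299.8, 278.6], 0.6)]
top {'camera_matrix': [[437.3525, 0.0, 264.107], [0.0, 437.3525, 192.311], [0.0, 0.0, 1.0]], 'R': [[-0.0005, -1.0, -0.002], [-0.9824, 0.0009, -0.1866], [0.1866, 0.0019, -0.9824]], 't': [-0.0176, 0.5888, 1.3332]}
top tray_axis [([271.6, 197.2], 0.84), ([257.0, 196.6], 0.5)]
top handle_top [([304.9, 198.6], 0.76), ([345.0, 202.9], 0.71)]
top lug_hole [([250.4, 231.4], 0.75)]
top fork_axis [([279.3, 237.9], 0.75)]
top pin_top []
top swing_axis [([228.8, 173.6], 0.81), ([352.5, 228.9], 0.51)]
top dose_head [([215.8, 217.3], 0.82), ([253.9, 196.0], 0.53)]
top nozzle_tip [([216.7, 219.7], 0.76)]
top collector [([272.9, 200.9], 0.89), ([255.2, 193.7], 0.45)]
```

View pics/scene0.png

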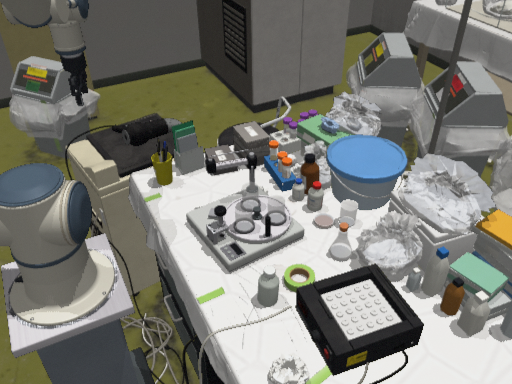

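View pics/top0.png

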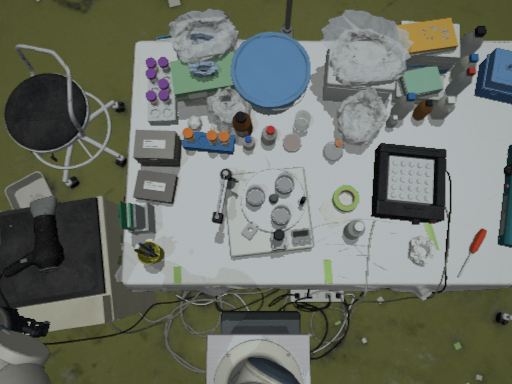

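```bash
cat > h.py <<'E'
import numpy as np, cv2
from bench import robot, imaging, finder
from scipy.spatial.transform import Rotation as Rn
def cam(n):
    p=imaging.camera_params(n)
    K=np.array(p["camera_matrix"])
    if "R" in p: return K,np.array(p["R"]),np.array(p["t"])
    s=robot.observe(); M=np.array(p["mount"]); T=np.eye(4)
    T[:3,:3]=Rn.from_rotvec(s["tool_rot"]).as_matrix(); T[:3,3]=s["position"]
    W=np.linalg.inv(T@M); return K,W[:3,:3],W[:3,3]
def proj(c,X):
    K,R,t=c; q=K@(R@np.array(X)+t); return q[:2]/q[2]
def atz(c,uv,z):
    K,R,t=c; d=R.T@np.linalg.inv(K)@np.array([uv[0],uv[1],1.]); o=-R.T@t
    return o+d*(z-o[2])/d[2]
E
python3 - <<'E'
from h import *
for n,(x0,y0,x1,y1) in {"top":(200,150,330,270),"scene":(170,130,320,280)}.items():
    im=cv2.imread(f"pics/{n}0.png")[y0:y1,x0:x1]
    cv2.imwrite(f"pics/{n}0c.png",cv2.resize(im,None,fx=4.5 if n=="top" else 4,fy=4.5 if n=="top" else 4,interpolation=cv2.INTER_CUBIC))
c=cam("top"); d=cam("scene")
for t,uv,z in [("axis",(271.6,197.2),.055),("handle",(304.9,198.6),.126),("lug",(250.4,231.4),.052),("fork",(279.3,237.9),.052),("swing",(228.8,173.6),.159),("head",(215.8,217.3),.165),("noz",(216.7,219.7),.131),("coll",(272.9,200.9),0)]:
    X=atz(c,uv,z); print(t,X.round(4),proj(d,X).round(1))
for t,uv,z in [("handle",(264.9,216.5),.126),("pin",(216.9,206.7),.146),("swing",(254.2,159.6),.159),("head",(210.4,169.8),.165),("noz",(210.9,175.9),.131)]:
    print(t,atz(d,uv,z).round(4))
E
```

```text
axis [ 0.5731 -0.0417  0.055 ] [256.7 215.3]
handle [ 0.556  -0.1406  0.126 ] [267.1 218.2]
lug [0.4649 0.025  0.052 ] [215.2 214.1]
fork [ 0.4446 -0.0653  0.052 ] [220.9 234.1]
swing [0.6256 0.0862 0.159 ] [252.9 161.1]
head [0.4946 0.1214 0.165 ] [209.5 165. ]
noz [0.4919 0.1224 0.131 ] [209.3 174.1]
coll [ 0.5705 -0.0468  0.    ] [256.9 230.1]
handle [ 0.554  -0.1313  0.126 ]
pin [ 0.4436 -0.0525  0.146 ]
swing [0.633  0.0919 0.159 ]
head [0.4872 0.0964 0.165 ]
noz [0.4925 0.1111 0.131 ]
```

View pics/top0c.png

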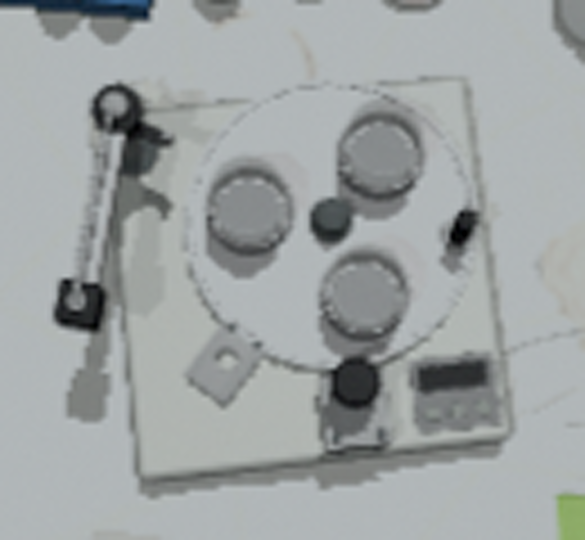

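View pics/scene0c.png

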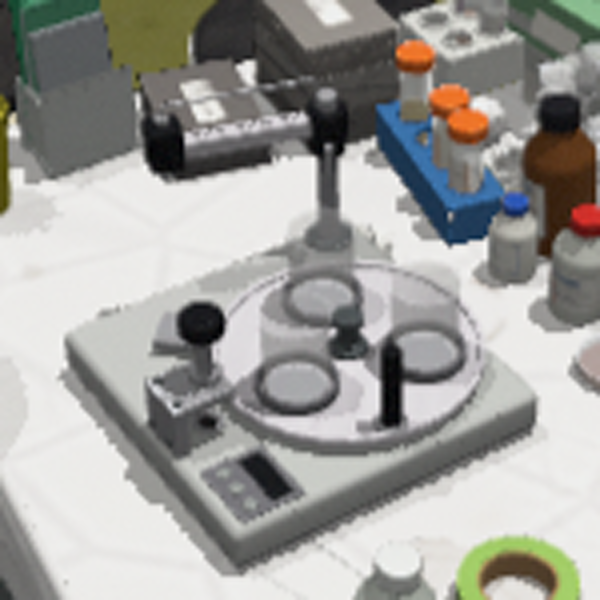

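```bash
cat > model.py <<'E'
from h import *
def pts(p):
    x,y,ps,q,a=p[:5]
    R=np.array([[np.cos(ps),-np.sin(ps)],[np.sin(ps),np.cos(ps)]])
    W=lambda v,z: np.r_[R@np.array(v)+[x,y],z]
    pol=lambda r,t: r*np.array([np.cos(t),np.sin(t)])
    d=np.pi/180; th=145.7*d+a
    P=dict(knob=W((0,0),.089),pin=W((-.122,0),.146),fork=W((-.122,0),.052),lug=W(pol(.122,np.pi+q),.056),
      handle=W(pol(.09,300*d+q),.126),col=W((.07,.135),.184),head=W(np.array((.07,.135))+pol(.13,th),.165),tip=W(np.array((.07,.135))+pol(.13,th),.131),
      headtop=W(np.array((.07,.135))+pol(.13,th),.184),
      bl=W((-.1325,.1325),.042),br=W((-.1325,-.1325),.042),tr=W((.1325,-.1325),.042))
    for i in range(3): P[f"b{i}"]=W(pol(.058,q+(120+120*i)*d),.126)
    return P
E
cat > fit.py <<'E'
from model import *
from scipy.optimize import least_squares
top=lambda u,v:(200+u/4.5-.4,150+v/4.5-.4); sc=lambda u,v:(170+u/4-.4,130+v/4-.4)
obs=[("top","knob",top(331,217)),("top","pin",top(355,382)),("top","lug",top(228,357)),("top","col",top(116,103)),("top","headtop",top(78,301)),("top","br",top(510,433)),("top","bl",top(140,476)),("top","tr",top(467,82)),("top","handle",top(469,214)),
("scene","knob",sc(348,313)),("scene","pin",sc(202,312)),("scene","handle",sc(391,344)),("scene","col",sc(326,93)),("scene","tip",(210.9,175.9))]
C={n:cam(n) for n in("top","scene")}
f=lambda p:np.concatenate([proj(C[n],pts(p)[k])-uv for n,k,uv in obs])
r=least_squares(f,[.57,-.045,0,-.8,.2],loss="soft_l1")
print(r.x.round(4)); 
for (n,k,uv),e in zip(obs,f(r.x).reshape(-1,2)): print(n,k,e.round(1))
for k,v in pts(r.x).items(): print(k,v.round(4))
np.save("p.npy",r.x)
E
python3 fit.py
```

```text
[ 0.5665 -0.0449  0.0927 -0.698   0.3585]
top knob [-0.4 -0.5]
top pin [-1.3  0.5]
top lug [0.2 1.9]
top col [-0.7 -0.2]
top headtop [ 0.3 -0.2]
top br [ 5.6 -8.4]
top bl [  3.8 -10.1]
top tr [  5.7 -11.6]
top handle [-0.9  0.4]
scene knob [-1.5  0. ]
scene pin [-2.2 -0.3]
scene handle [-0.3  1. ]
scene col [-0.3  0.2]
scene tip [ 0.3 -0.9]
knob [ 0.5665 -0.0449  0.089 ]
pin [ 0.445  -0.0562  0.146 ]
fork [ 0.445  -0.0562  0.052 ]
lug [0.4662 0.0245 0.056 ]
handle [ 0.5592 -0.1346  0.126 ]
col [0.6237 0.096  0.184 ]
head [0.4951 0.1151 0.165 ]
tip [0.4951 0.1151 0.131 ]
headtop [0.4951 0.1151 0.184 ]
bl [0.4223 0.0748 0.042 ]
br [ 0.4468 -0.1891  0.042 ]
tr [ 0.7107 -0.1645  0.042 ]
b0 [0.5712 0.0129 0.126 ]
b1 [ 0.5141 -0.0697  0.126 ]
b2 [ 0.6142 -0.0779  0.126 ]
```

```bash
sed -i 's/^("scene","knob"/("scene","knob"/; s/("top","br"[^\n]*("top","handle"/("top","handle"/' fit.py; python3 fit.py; python3 - <<'E'
from h import *
p=imaging.camera_params("wrist"); print(np.round(p["mount"],3).tolist(),np.round(p["camera_matrix"],0).tolist())
s=robot.observe(); print(Rn.from_rotvec(s["tool_rot"]).as_matrix().round(3).tolist(), s["time"])
E
python3 -m jog '[{"linear":[0.02,-0.05,0.02],"twist":[0,0,0]},{"linear":[0.02,-0.055,0.02],"twist":[0,0,0]},{"linear":[0.02,-0.055,0.02],"twist":[0,0,0]},{"linear":[0.02,-0.055,0.02],"twist":[0,0,0]},{"linear":[0.02,-0.055,0.02],"twist":[0,0,0]}]' 0
```

```text
[ 0.5694 -0.0466  0.1153 -0.746   0.3322]
top knob [ 0.2 -1.4]
top pin [ 0.2 -0.6]
top lug [-0.   0.4]
top col [-0.5 -0.1]
top headtop [ 0.3 -0.1]
top handle [-0.4  0.2]
scene knob [-0.3  0. ]
scene pin [-0.5  0.3]
scene handle [0.2 1.3]
scene col [-0.3  0.3]
scene tip [ 0.2 -0.9]
knob [ 0.5694 -0.0466  0.089 ]
pin [ 0.4482 -0.0607  0.146 ]
fork [ 0.4482 -0.0607  0.052 ]
lug [0.4708 0.0253 0.056 ]
handle [ 0.5598 -0.1361  0.126 ]
col [0.6234 0.0955 0.184 ]
head [0.4949 0.1151 0.165 ]
tip [0.4949 0.1151 0.131 ]
headtop [0.4949 0.1151 0.184 ]
bl [0.4225 0.0698 0.042 ]
br [ 0.453  -0.1935  0.042 ]
tr [ 0.7162 -0.163   0.042 ]
b0 [0.5756 0.0111 0.126 ]
b1 [ 0.5163 -0.0701  0.126 ]
b2 [ 0.6162 -0.0808  0.126 ]
[[0.0, -0.307, 0.952, -0.143], [-0.001, -0.952, -0.307, 0.079], [1.0, -0.001, -0.0, -0.0], [0.0, 0.0, 0.0, 1.0]] [[311.0, 0.0, 253.0], [0.0, 311.0, 193.0], [0.0, 0.0, 1.0]]
[[-0.0, -0.935, 0.354], [-0.0, 0.354, 0.935], [-1.0, 0.0, -0.0]] 1.0
time: 1.62
position: [0.3215, 0.3128, 0.332]
tool_rot: [-0.939, 1.358, 0.939]
contact_force: [1.2, 1.4, -0.1]
grip_width: 1.003
```

```bash

python3 -m jog '[{"linear":[0.03,-0.05,0],"twist":[0,0,-0.15]},{"linear":[0.03,-0.05,0],"twist":[0,0,-0.15]},{"linear":[0.03,-0.05,0],"twist":[0,0,-0.15]},{"linear":[0.03,-0.05,0],"twist":[0,0,-0.15]},{"linear":[0.03,-0.05,0],"twist":[0,0,-0.15]}]' 0
python3 -m jog '[{"linear":[0,-0.05,0],"twist":[0,0,-0.1]},{"linear":[0,-0.06,0],"twist":[0,0,0]},{"linear":[0,0,0],"twist":[0,0,0]},{"linear":[0,0,0],"twist":[0,0,0]}]' 0
python3 - <<'E'
from h import *
s=robot.observe(); print(s["joint_pos"],s["time"])
c=cam("wrist"); im=imaging.get_image("wrist"); cv2.imwrite("pics/w1.png",im[:,:,::-1])
from model import pts
P=pts(np.load("p.npy"))
for k,v in P.items(): print(k,proj(c,v).round(0))
for t in ("handle_top","lug_hole","fork_axis","pin_top","dose_head","nozzle_tip","tray_axis","swing_axis"):
    r=finder.spot_point(t,"wrist"); print(t,[(np.round(q["location"],1).tolist(),round(q["conf"],2)) for q in r[:2]])
E
```

```text
time: 2.25
position: [0.472, 0.0627, 0.3315]
tool_rot: [-0.356, 1.541, 0.356]
contact_force: [0.9, -0.2, -0.6]
grip_width: 1.004
time: 2.75
position: [0.4711, -0.0454, 0.3313]
tool_rot: [-0.281, 1.552, 0.281]
contact_force: [0.0, 0.3, 0.2]
grip_width: 0.998
[-2.22441973e-01  1.82753124e-01  1.54588690e+00  2.84691539e-04
  1.41301424e+00 -5.80650902e-01] 2.75
knob [324. 186.]
pin [228. 175.]
fork [234. 157.]
lug [272. 102.]
handle [294. 255.]
col [470.  92.]
head [342.  17.]
tip [333.  25.]
headtop [348.  11.]
bl [249.  54.]
br [208. 238.]
tr [372. 274.]
b0 [358. 151.]
b1 [282. 197.]
b2 [354. 232.]
handle_top [([290.2, 256.9], 0.79)]
lug_hole [([269.1, 102.1], 0.55)]
fork_axis [([233.3, 159.7], 0.58)]
pin_top [([227.0, 180.3], 0.69), ([261.3, 292.3], 0.23)]
dose_head [([342.4, 14.9], 0.67)]
nozzle_tip [([332.3, 21.8], 0.96)]
tray_axis [([318.3, 180.9], 0.79)]
swing_axis [([452.6, 94.3], 0.79)]
```

View pics/w1.png

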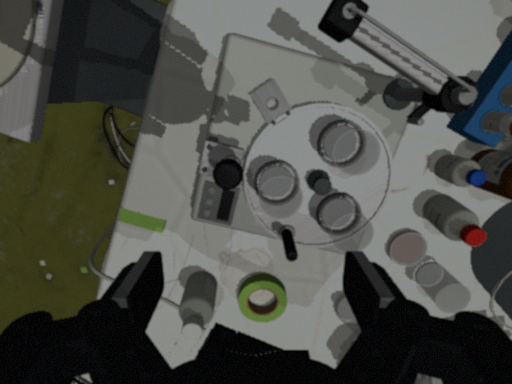

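```bash
python3 - <<'E'
import cv2
im=cv2.imread("pics/w1.png")[60:280,190:400]
cv2.imwrite("pics/w1c.png",cv2.resize(im,None,fx=2.7,fy=2.7,interpolation=cv2.INTER_CUBIC))
E
```

```text
(no output)
```

View pics/w1c.png

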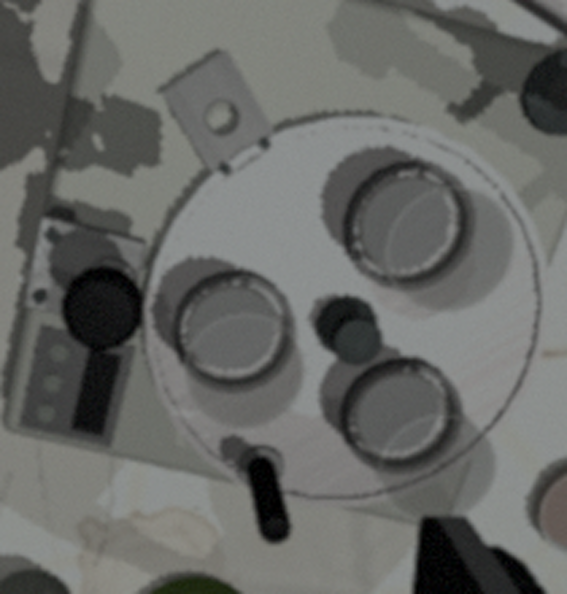

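```bash
python3 - <<'E'
s=open('fit.py').read()
s=s.replace('("scene","tip",(210.9,175.9))]','("scene","tip",(210.9,175.9)),("w","knob",(322,186.8)),("w","pin",(227.3,174)),("w","lug",(271.7,103.2)),("w","handle",(291.4,254.3))]')
s=s.replace('f=lambda','C["w"]=cam("wrist")\nf=lambda',1)
s=s.replace('for k,v in pts','P=pts(r.x)\nfor k in ("knob","fork","handle","head","col")and P: 0\nfor k,v in pts')
open('fit.py','w').write(s)
E
python3 fit.py
```

```text
[ 0.5682 -0.0476  0.1067 -0.747   0.3298]
top knob [ 0.5 -1. ]
top pin [ 0.2 -0.1]
top lug [-0.   0.6]
top col [-0.  -0.1]
top headtop [ 0.3 -0.2]
top handle [-0.1  0.9]
scene knob [-0.6  0.4]
scene pin [-1.   0.4]
scene handle [-0.4  1.7]
scene col [-0.1  0.5]
scene tip [ 0.3 -0.9]
w knob [ 0.8 -0.7]
w pin [-0.2  0.3]
w lug [-0.  -0.7]
w handle [0.5 1.4]
knob [ 0.5682 -0.0476  0.089 ]
pin [ 0.4469 -0.0606  0.146 ]
fork [ 0.4469 -0.0606  0.052 ]
lug [0.4703 0.0253 0.056 ]
handle [ 0.5577 -0.137   0.126 ]
col [0.6234 0.0941 0.184 ]
head [0.4951 0.1151 0.165 ]
tip [0.4951 0.1151 0.131 ]
headtop [0.4951 0.1151 0.184 ]
bl [0.4223 0.0701 0.042 ]
br [ 0.4505 -0.1934  0.042 ]
tr [ 0.714  -0.1652  0.042 ]
b0 [0.5749 0.01   0.126 ]
b1 [ 0.5149 -0.0705  0.126 ]
b2 [ 0.6147 -0.0822  0.126 ]
```

```bash

python3 -m jog '[{"linear":[0.03,-0.031,-0.03],"twist":[0,0,-0.16]},{"linear":[0.03,-0.031,-0.04],"twist":[0,0,-0.16]},{"linear":[0.027,-0.03,-0.04],"twist":[0,0,-0.155]},{"linear":[0,0,-0.02],"twist":[0,0,0]},{"linear":[0,0,0],"twist":[0,0,0]}]' 120
python3 - <<'E'
from h import *
s=robot.observe(); print(s["joint_pos"].round(3) if hasattr(s["joint_pos"],'round') else s["joint_pos"],s["time"],s["grip_width"],Rn.from_rotvec(s["tool_rot"]).as_matrix()[:,2])
c=cam("wrist"); im=imaging.get_image("wrist"); cv2.imwrite("pics/w2.png",im[:,:,::-1])
from model import pts
P=pts(np.load("p.npy"))
print(proj(c,P["handle"]),proj(c,np.r_[P["handle"][:2],.059]),proj(c,s["position"]))
E
```

```text
time: 3.82
position: [0.5575, -0.1373, 0.1998]
tool_rot: [0.092, 1.572, -0.09]
contact_force: [-1.2, 0.2, -0.4]
grip_width: 0.527
[-0.345  0.456  1.511  0.     1.178 -0.229] 3.825 0.5268360713980694 [ 0.99327339 -0.1157483  -0.00321092]
[253.51872322 203.71868228] [253.6468912  179.64449703] [252.87334149 253.02995031]
```

View pics/w2.png

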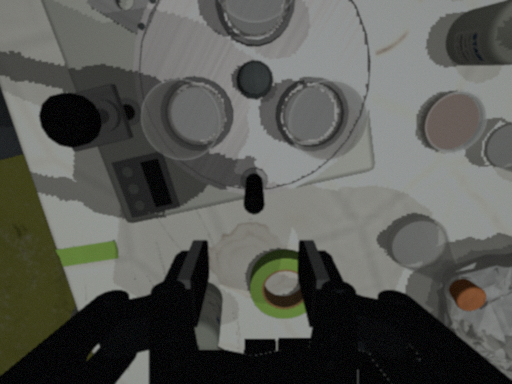

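```bash

python3 -m jog '[{"linear":[0,-0.001,-0.04],"twist":[0,0,0]},{"linear":[0,0,-0.04],"twist":[0,0,0]},{"linear":[0,0,-0.03],"twist":[0,0,0]},{"linear":[0,0,0],"twist":[0,0,0]}]' 120
python3 -m jog '[{"linear":[0,0,0],"twist":[0,0,0]},{"linear":[0,0,0],"twist":[0,0,0]},{"linear":[0,0,0],"twist":[0,0,0]},{"linear":[0,0,0],"twist":[0,0,0]}]' 235
python3 -c "
from h import *
s=robot.observe();print(s['contact_force'],s['position'],s['grip_width']);imaging.get_image('wrist') is None
im=imaging.get_image('wrist');cv2.imwrite('pics/w3.png',im[:,:,::-1])"
```

```text
time: 4.38
position: [0.5577, -0.1379, 0.0911]
tool_rot: [0.091, 1.57, -0.09]
contact_force: [-0.7, -0.5, 0.2]
grip_width: 0.529
time: 4.88
position: [0.5594, -0.1387, 0.0933]
tool_rot: [0.09, 1.566, -0.092]
contact_force: [-0.9, 0.7, 9.5]
grip_width: 0.17
[-0.90138483  0.72504154  9.46736918] [ 0.55935028 -0.13870171  0.09332788] 0.16967994531296615
```

View pics/w3.png

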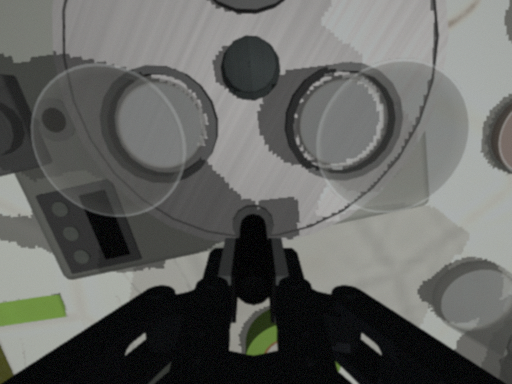

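```bash
python3 - <<'E'
import numpy as np
a=np.radians(np.linspace(-95.5,-53.9,9)); p=.091*np.c_[np.cos(a),np.sin(a)]; print(np.diff(p,axis=0).round(4), np.diff(a)[0])
E
```

```text
[[ 0.0082 -0.0004]
 [ 0.0082  0.0003]
 [ 0.0082  0.0011]
 [ 0.0081  0.0018]
 [ 0.0079  0.0025]
 [ 0.0076  0.0032]
 [ 0.0073  0.0039]
 [ 0.0069  0.0046]] 0.09075712110370526
```

```bash

python3 -m jog '[{"linear":[0.0082,-0.0004,0.001],"twist":[0,0,0.09]},{"linear":[0.0082,0.0003,0.001],"twist":[0,0,0.09]},{"linear":[0.0082,0.0011,0],"twist":[0,0,0.09]},{"linear":[0.0081,0.0018,0],"twist":[0,0,0.09]}]' 235
python3 -m jog '[{"linear":[0.0079,0.0025,0],"twist":[0,0,0.09]},{"linear":[0.0076,0.0032,0],"twist":[0,0,0.09]},{"linear":[0.0073,0.0039,0],"twist":[0,0,0.09]},{"linear":[0.0069,0.0046,0],"twist":[0,0,0.09]},{"linear":[0,0,0],"twist":[0,0,0]}]' 235
cat > look.py <<'E'
import sys
from model import *
from scipy.optimize import least_squares
tag=sys.argv[1]
s=robot.observe(); print(s['time'],s['position'],s['contact_force'],s['grip_width'])
c=cam("wrist")
for n in ("wrist","top","scene"):
    im=imaging.get_image(n); cv2.imwrite(f"pics/{n}_{tag}.png",im[:,:,::-1])
    if n=="top": cv2.imwrite(f"pics/top_{tag}c.png",cv2.resize(im[150:270,200:330,::-1],None,fx=5,fy=5,interpolation=cv2.INTER_CUBIC))
    if n=="scene": cv2.imwrite(f"pics/scene_{tag}c.png",cv2.resize(im[130:280,170:320,::-1],None,fx=4,fy=4,interpolation=cv2.INTER_CUBIC))
p=np.load("p.npy"); p[3]=float(sys.argv[2]); P=pts(p)
for k in ("lug","fork","pin","handle","tip","b0"): print(k,P[k].round(4),"w",proj(c,P[k]).round(1),"top",proj(cam("top"),P[k]).round(1),"sc",proj(cam("scene"),P[k]).round(1))
E
python3 look.py a 0
```

```text
time: 5.48
position: [0.591, -0.1362, 0.0935]
tool_rot: [-0.194, 1.562, 0.193]
contact_force: [1.0, -5.5, -17.0]
grip_width: 0.166
time: 6.1
position: [0.6215, -0.1219, 0.0935]
tool_rot: [-0.476, 1.517, 0.473]
contact_force: [5.9, -6.6, -20.3]
grip_width: 0.17
6.1 [ 0.62148555 -0.12190652  0.09354292] [  5.88252356  -6.63402712 -20.28325719] 0.16981672845793122
lug [ 0.4469 -0.0606  0.056 ] w [ 26.7 -64. ] top [277.8 237.1] sc [220.9 231.9]
fork [ 0.4469 -0.0606  0.052 ] w [ 32.3 -60.1] top [277.8 237.2] sc [221.  232.9]
pin [ 0.4469 -0.0606  0.146 ] w [-277.4 -273.9] top [278.7 234.4] sc [219.1 208. ]
handle [ 0.6212 -0.1203  0.126 ] w [255.3 288.6] top [297.8 177.4] sc [284.  207.2]
tip [0.4951 0.1151 0.131 ] w [  485.  -1381.9] top [219.2 218.6] sc [211.2 175. ]
b0 [ 0.534  -0.0007  0.126 ] w [ 242.6 -188. ] top [258.3 205.9] sc [238.5 193.1]
```

```bash
ls pics
```

```text
scene0.png
scene0c.png
scene_a.png
scene_ac.png
top0.png
top0c.png
top_a.png
top_ac.png
w1.png
w1c.png
w2.png
w3.png
wrist_a.png
```

View pics/wrist_a.png

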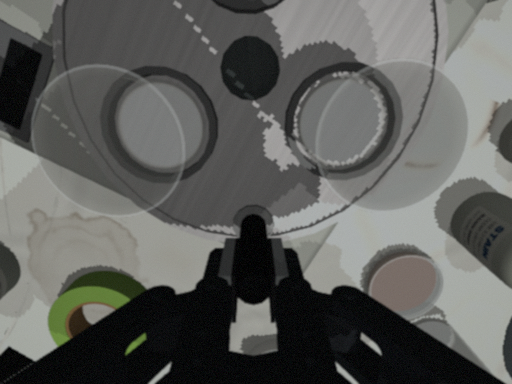

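View pics/scene_ac.png

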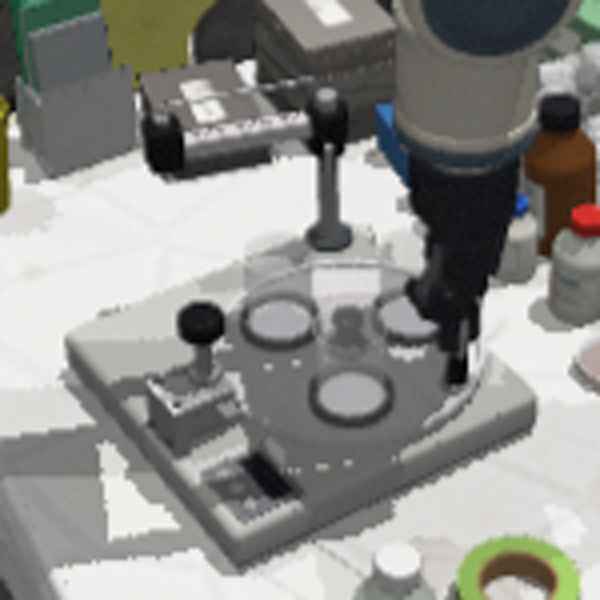

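```bash

python3 -m jog '[{"linear":[0,0,0],"twist":[0,0,0]},{"linear":[0,0,0],"twist":[0,0,0]},{"linear":[0,0,0.04],"twist":[0,0,0]},{"linear":[0,0,0.05],"twist":[0,0,0]},{"linear":[-0.02,0,0.05],"twist":[0,0,0]}]' 120
python3 -m jog '[{"linear":[-0.05,0.02,0.04],"twist":[0,0,-0.1]},{"linear":[-0.05,0.02,0.03],"twist":[0,0,-0.1]},{"linear":[-0.045,0.02,0],"twist":[0,0,-0.1]},{"linear":[0,0,0],"twist":[0,0,0]},{"linear":[0,0,0],"twist":[0,0,0]}]' 255
python3 look.py b 0
python3 - <<'E'
import cv2
im=cv2.imread("pics/wrist_b.png"); cv2.imwrite("pics/wrist_bc.png",cv2.resize(im[60:300,180:440],None,fx=2.4,fy=2.4,interpolation=cv2.INTER_CUBIC))
E
```

```text
time: 6.88
position: [0.6011, -0.1214, 0.2355]
tool_rot: [-0.474, 1.517, 0.473]
contact_force: [-0.3, -0.8, 1.7]
grip_width: 0.532
time: 7.5
position: [0.4595, -0.0629, 0.3013]
tool_rot: [-0.24, 1.556, 0.239]
contact_force: [0.8, 0.1, 0.5]
grip_width: -0.001
7.5 [ 0.45946687 -0.0629075   0.30126465] [0.81501967 0.13033173 0.50237029] -0.0014490346322267192
lug [ 0.4469 -0.0606  0.056 ] w [243.9 152.9] top [277.8 237.1] sc [220.9 231.9]
fork [ 0.4469 -0.0606  0.052 ] w [243.9 152.3] top [277.8 237.2] sc [221.  232.9]
pin [ 0.4469 -0.0606  0.146 ] w [241.4 169.9] top [278.7 234.4] sc [219.1 208. ]
handle [ 0.6212 -0.1203  0.126 ] w [372.1 258.2] top [297.8 177.4] sc [284.  207.2]
tip [0.4951 0.1151 0.131 ] w [352.5  -4.6] top [219.2 218.6] sc [211.2 175. ]
b0 [ 0.534  -0.0007  0.126 ] w [341.6 135.3] top [258.3 205.9] sc [238.5 193.1]
```

View pics/wrist_b.png

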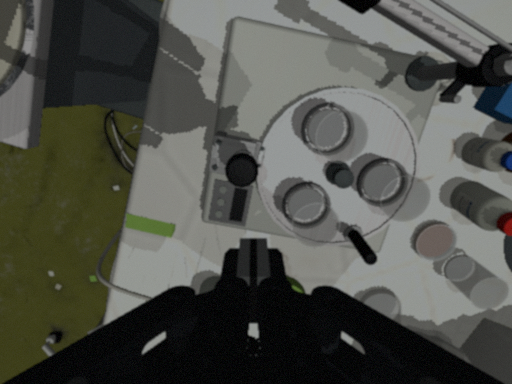

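View pics/top_bc.png

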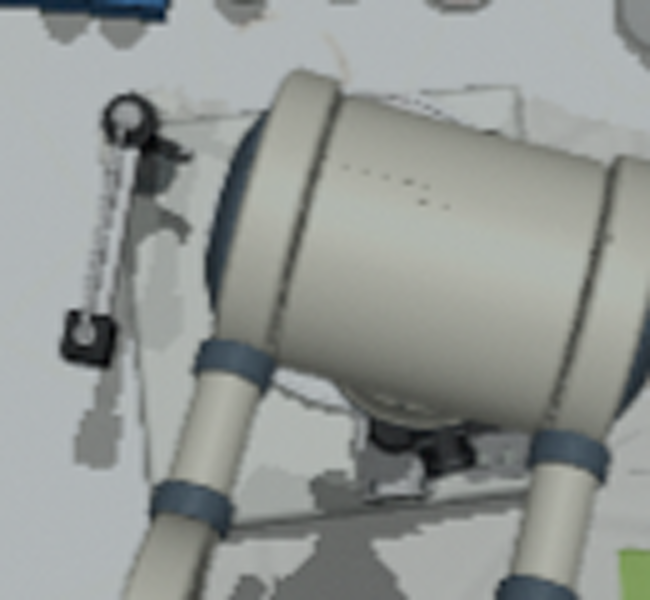

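View pics/scene_bc.png

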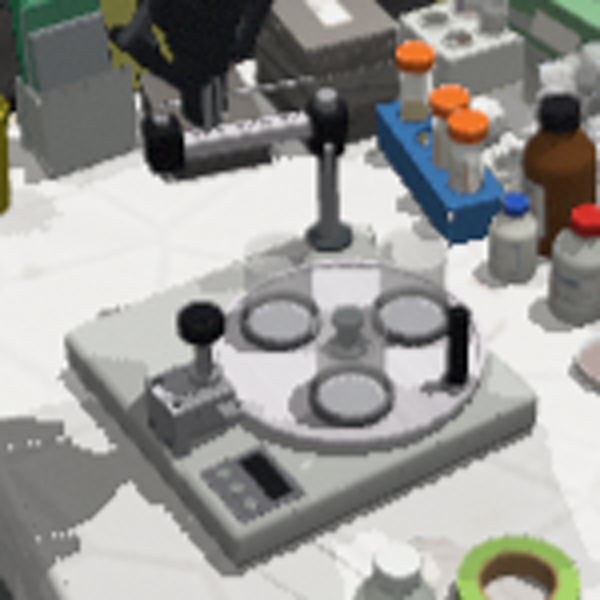

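View pics/wrist_bc.png

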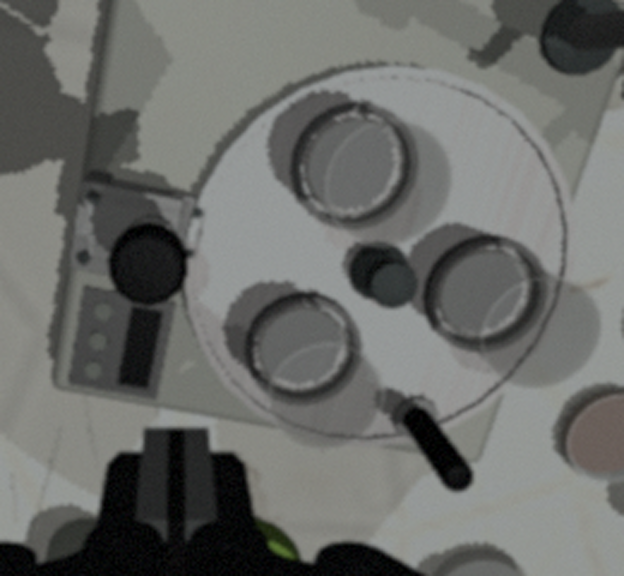

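```bash
cat > fit2.py <<'E'
exec(open('fit.py').read().split("r=least")[0].replace('C["w"]=cam("wrist")','').replace('print','#'))
# drop w from first set; q2 separate
obs=[o for o in obs if o[0]!="w"]
C["w"]=cam("wrist")
wb=lambda u,v:(180+u/2.4-.3,60+v/2.4-.3)
obs2=[("w","pin",wb(148,264)),("w","knob",wb(391,283)),("w","handle",wb(459,478)),("scene","handle",sc(459,311))]
def f(p):
    A=pts(p); q=np.array(p); q[3]=p[5]; B=pts(q)
    return np.concatenate([proj(C[n],A[k])-uv for n,k,uv in obs]+[proj(C[n],B[k])-uv for n,k,uv in obs2])
r=least_squares(f,[.57,-.045,.1,-.75,.33,0],loss="soft_l1"); J=r.jac; 
print(r.x.round(4)); print(np.sqrt(np.diag(np.linalg.inv(J.T@J))).round(4)); print(f(r.x).reshape(-1,2).round(1)[-4:])
E
python3 fit2.py
```

```text
[ 0.5682 -0.0472  0.1084 -0.7368  0.3313 -0.022 ]
[0.0007 0.0008 0.0074 0.0211 0.0225 0.019 ]
[[-0.   0.1]
 [ 2.4  0.3]
 [ 0.1 -0.3]
 [-0.7  0.1]]
```

```bash

python3 -m jog '[{"linear":[-0.0125,0.0024,-0.05],"twist":[0,0,0]},{"linear":[0,0,-0.05],"twist":[0,0,0]},{"linear":[0,0,-0.045],"twist":[0,0,0]},{"linear":[0,0,0],"twist":[0,0,0]}]' 255
python3 -m jog '[{"linear":[0,0,-0.004],"twist":[0,0,0]},{"linear":[0,0,-0.004],"twist":[0,0,0]},{"linear":[0,0,-0.004],"twist":[0,0,0]},{"linear":[0,0,-0.002],"twist":[0,0,0]}]' 255
```

```text
time: 8.15
position: [0.4453, -0.0602, 0.1533]
tool_rot: [-0.237, 1.563, 0.241]
contact_force: [0.9, -0.6, 0.6]
grip_width: -0.001
time: 8.65
position: [0.4473, -0.0607, 0.142]
tool_rot: [-0.239, 1.556, 0.238]
contact_force: [2.2, -0.8, 3.3]
grip_width: 0.0
```

```bash

python3 -m jog '[{"linear":[0,0,-0.003],"twist":[0,0,0]},{"linear":[0,0,-0.002],"twist":[0,0,0]}]' 255
python3 -m jog '[{"linear":[0,0,-0.002],"twist":[0,0,0]},{"linear":[0,0,-0.002],"twist":[0,0,0]}]' 255
```

```text
time: 8.9
position: [0.4468, -0.0605, 0.1365]
tool_rot: [-0.239, 1.557, 0.238]
contact_force: [2.5, -0.5, 3.1]
grip_width: -0.002
time: 9.15
position: [0.4466, -0.0604, 0.1324]
tool_rot: [-0.239, 1.557, 0.239]
contact_force: [2.6, -0.3, 3.7]
grip_width: -0.0
```

```bash

python3 -m jog '[{"linear":[0,0,-0.004],"twist":[0,0,0]},{"linear":[0,0,-0.004],"twist":[0,0,0]},{"linear":[0,0,-0.004],"twist":[0,0,0]}]' 255
python3 -m jog '[{"linear":[0,0,-0.003],"twist":[0,0,0]},{"linear":[0,0,-0.0015],"twist":[0,0,0]},{"linear":[0,0,0],"twist":[0,0,0]}]' 255
```

```text
time: 9.52
position: [0.4466, -0.0605, 0.1203]
tool_rot: [-0.239, 1.557, 0.239]
contact_force: [3.0, -0.7, 4.0]
grip_width: 0.003
time: 9.9
position: [0.4464, -0.0604, 0.116]
tool_rot: [-0.239, 1.558, 0.239]
contact_force: [2.1, -0.8, 3.4]
grip_width: -0.0
```

Not yet on the sleeve (force still only friction); a little further.

```bash

python3 -m jog '[{"linear":[0,0,-0.0015],"twist":[0,0,0]},{"linear":[0,0,0],"twist":[0,0,0]}]' 255
python3 -m jog '[{"linear":[0,0,-0.0015],"twist":[0,0,0]},{"linear":[0,0,0],"twist":[0,0,0]}]' 255
```

```text
time: 10.15
position: [0.4467, -0.0605, 0.1157]
tool_rot: [-0.239, 1.556, 0.238]
contact_force: [-4.4, 2.0, 38.0]
grip_width: 0.001
time: 10.4
position: [0.447, -0.0605, 0.1154]
tool_rot: [-0.239, 1.555, 0.238]
contact_force: [-11.5, 3.2, 71.1]
grip_width: -0.001
```

```bash

python3 -m jog '[{"linear":[0,0,0.05],"twist":[0,0,0]},{"linear":[0,0,0.05],"twist":[0,0,0]},{"linear":[0,0.03,0.05],"twist":[0,0,-0.1]},{"linear":[0.015,0.055,0.02],"twist":[0,0,-0.12]},{"linear":[0.02,0.055,0],"twist":[0,0,-0.12]}]' 255
python3 -m jog '[{"linear":[0.02,0.055,0],"twist":[0,0,-0.12]},{"linear":[0,0.022,0],"twist":[0,0,0]},{"linear":[0,0,0],"twist":[0,0,0]}]' 255
python3 - <<'E'
from h import *
from model import pts
s=robot.observe(); print(s["joint_pos"],s["time"],s["position"],Rn.from_rotvec(s["tool_rot"]).as_matrix()[:,2])
P=pts(np.load("p.npy"))
for n in ("wrist","top","scene"):
    c=cam(n); im=imaging.get_image(n); cv2.imwrite(f"pics/{n}_c.png",im[:,:,::-1])
    print(n,[(k,proj(c,P[k]).round(0)) for k in("head","headtop","tip","pin")], [(q["location"],q["conf"]) for q in finder.spot_point("dose_head",n)[:1]])
E
```

```text
time: 11.02
position: [0.4817, 0.081, 0.2846]
tool_rot: [0.032, 1.569, -0.032]
contact_force: [0.4, -1.2, -0.9]
grip_width: 0.002
time: 11.4
position: [0.5006, 0.1578, 0.2822]
tool_rot: [0.12, 1.57, -0.121]
contact_force: [0.1, 0.1, -0.5]
grip_width: -0.002
[1.91442092e-01 3.03748524e-01 1.51474783e+00 7.41036065e-05
 1.32537797e+00 3.44924140e-01] 11.4 [0.50062664 0.15776295 0.28223381] [ 0.98823952 -0.15289844 -0.00217157]
wrist [('head', array([254., 232.])), ('headtop', array([254., 242.])), ('tip', array([254., 218.])), ('pin', array([236., 369.]))] [([254.5, 232.3], 0.92)]
top [('head', array([218., 217.])), ('headtop', array([217., 216.])), ('tip', array([219., 219.])), ('pin', array([279., 234.]))] [([216.5, 218.7], 0.82)]
scene [('head', array([210., 166.])), ('headtop', array([210., 161.])), ('tip', array([211., 175.])), ('pin', array([219., 208.]))] [([209.1, 168.5], 0.86)]
```

View pics/wrist_c.png

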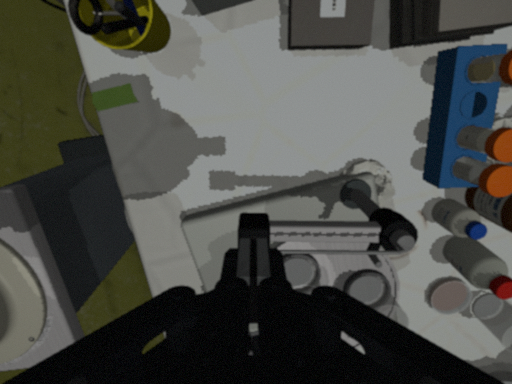

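View pics/scene_c.png

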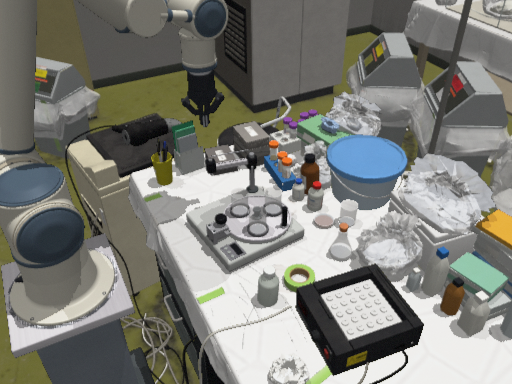

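```bash

python3 -m jog '[{"linear":[0,0,-0.05],"twist":[0,0,0]},{"linear":[0,0,-0.05],"twist":[0,0,0]},{"linear":[0,0,-0.032],"twist":[0,0,0]},{"linear":[-0.0025,-0.0155,0],"twist":[0,0,0]},{"linear":[0,0,0],"twist":[0,0,0]}]' 255
python3 - <<'E'
import numpy as np
ph=170.9*np.pi/180+np.arange(12)*.09
u=np.c_[np.cos(ph),np.sin(ph)]; n=np.c_[np.sin(ph),-np.cos(ph)]
P=np.array([.6234,.0941])+.13*u+.026*n; print(P.round(4)); print(np.diff(P,axis=0).round(4)); 
f=(145.7*np.pi/180+1.309+.1075); print((f-ph[0])/.09, np.array([.6234,.0941])+.13*np.array([np.cos(f),np.sin(f)])+.026*np.array([np.sin(f),-np.cos(f)]))
E
```

```text
time: 12.32
position: [0.4994, 0.1397, 0.1522]
tool_rot: [0.124, 1.566, -0.124]
contact_force: [-0.1, -0.4, 0.8]
grip_width: 0.001
[[0.4991 0.1403]
 [0.4955 0.129 ]
 [0.4929 0.1173]
 [0.4913 0.1055]
 [0.4908 0.0936]
 [0.4914 0.0817]
 [0.4931 0.0699]
 [0.4958 0.0583]
 [0.4995 0.0469]
 [0.5042 0.036 ]
 [0.5099 0.0255]
 [0.5166 0.0156]]
[[-0.0037 -0.0114]
 [-0.0026 -0.0116]
 [-0.0016 -0.0118]
 [-0.0005 -0.0119]
 [ 0.0006 -0.0119]
 [ 0.0017 -0.0118]
 [ 0.0027 -0.0116]
 [ 0.0037 -0.0113]
 [ 0.0047 -0.0109]
 [ 0.0057 -0.0105]
 [ 0.0066 -0.0099]]
10.851966983304767 [0.51553564 0.0170203 ]
```

```bash

python3 -m jog '[{"linear":[-0.0037,-0.0114,0],"twist":[0,0,0.09]},{"linear":[-0.0026,-0.0116,0],"twist":[0,0,0.09]},{"linear":[-0.0016,-0.0118,0],"twist":[0,0,0.09]},{"linear":[-0.0005,-0.0119,0],"twist":[0,0,0.09]}]' 255
python3 -m jog '[{"linear":[0.0006,-0.0119,0],"twist":[0,0,0.09]},{"linear":[0.0017,-0.0118,0],"twist":[0,0,0.09]},{"linear":[0.0027,-0.0116,0],"twist":[0,0,0.09]},{"linear":[0.0037,-0.0113,0],"twist":[0,0,0.09]}]' 255
python3 - <<'E'
from h import *
s=robot.observe(); print(s["contact_force"],s["position"])
im=imaging.get_image("wrist"); cv2.imwrite("pics/w_d.png",im[:,:,::-1])
im=imaging.get_image("scene"); cv2.imwrite("pics/s_d.png",cv2.resize(im[130:280,170:320,::-1],None,fx=4,fy=4,interpolation=cv2.INTER_CUBIC))
E
```

```text
time: 12.82
position: [0.4914, 0.0939, 0.1528]
tool_rot: [-0.162, 1.562, 0.162]
contact_force: [1.1, 1.3, -1.0]
grip_width: -0.003
time: 13.32
position: [0.5002, 0.0472, 0.1528]
tool_rot: [-0.444, 1.522, 0.443]
contact_force: [-1.0, 1.4, 0.0]
grip_width: -0.001
[-1.02442041  1.40220804  0.03140813] [0.50017003 0.04718577 0.15282914]
```

View pics/s_d.png

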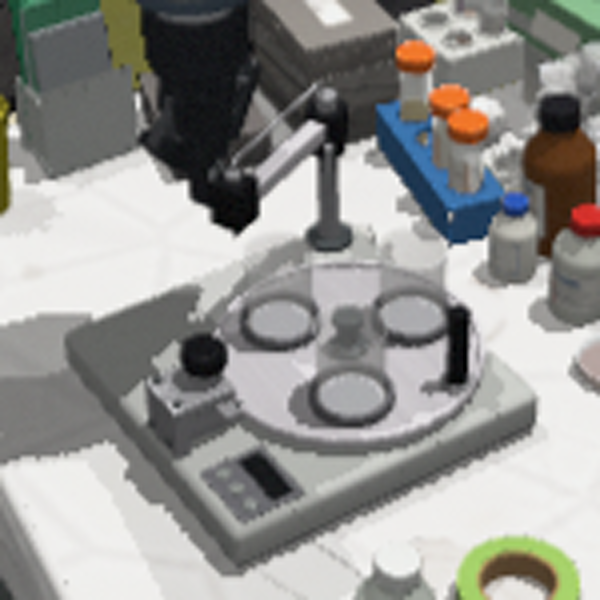

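View pics/w_d.png

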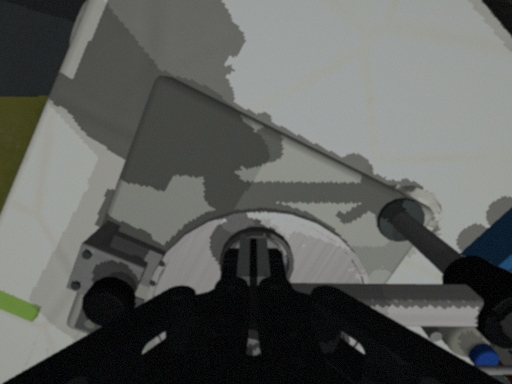

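```bash

python3 -m jog '[{"linear":[0.0047,-0.0109,0],"twist":[0,0,0.09]},{"linear":[0.0028,-0.0053,0],"twist":[0,0,0.045]},{"linear":[0.0029,-0.0052,0],"twist":[0,0,0.045]}]' 255
python3 -m jog '[{"linear":[0.0016,-0.0025,0],"twist":[0,0,0.02]},{"linear":[0.0016,-0.0025,0],"twist":[0,0,0.02]}]' 255
```

```text
time: 13.8
position: [0.5102, 0.0264, 0.1522]
tool_rot: [-0.581, 1.49, 0.58]
contact_force: [0.0, 1.3, 0.5]
grip_width: -0.002
time: 14.05
position: [0.5131, 0.0215, 0.1516]
tool_rot: [-0.613, 1.482, 0.612]
contact_force: [0.1, 1.3, -0.1]
grip_width: -0.002
```

```bash

python3 -m jog '[{"linear":[0.0014,-0.0015,0],"twist":[0,0,0.015]},{"linear":[0,0,0],"twist":[0,0,0]}]' 255
```

```text
time: 14.3
position: [0.5144, 0.0199, 0.1511]
tool_rot: [-0.624, 1.479, 0.624]
contact_force: [0.4, -0.3, 0.4]
grip_width: -0.002
```

```bash

python3 -m jog '[{"linear":[0.0014,-0.0015,0],"twist":[0,0,0.015]},{"linear":[0.0007,-0.0008,0],"twist":[0,0,0]},{"linear":[0,0,0],"twist":[0,0,0]}]' 255
python3 -m jog '[{"linear":[0.0014,-0.0015,0],"twist":[0,0,0.015]},{"linear":[0,0,0],"twist":[0,0,0]}]' 255
```

```text
time: 14.68
position: [0.5166, 0.0175, 0.151]
tool_rot: [-0.636, 1.476, 0.636]
contact_force: [0.8, -0.2, -0.1]
grip_width: -0.004
time: 14.92
position: [0.517, 0.0167, 0.151]
tool_rot: [-0.647, 1.473, 0.65]
contact_force: [-6.2, 6.7, 4.2]
grip_width: -0.003
```

```bash

python3 -m jog '[{"linear":[0.0007,-0.0007,0],"twist":[0,0,0]},{"linear":[0,0,0],"twist":[0,0,0]}]' 255
python3 -m jog '[{"linear":[-0.008,0.008,0],"twist":[0,0,0]},{"linear":[-0.02,0.02,0],"twist":[0,0,0]},{"linear":[0,0.02,0.05],"twist":[0,0,0]},{"linear":[0,0.04,0.05],"twist":[0,0,0]},{"linear":[0,0.05,0.04],"twist":[0,0,0]}]' 255
python3 -m jog '[{"linear":[0,0.05,0],"twist":[0,0,0]},{"linear":[-0.01,0.055,0],"twist":[0,0,0]},{"linear":[-0.01,0.055,0],"twist":[0,0,0]},{"linear":[-0.01,0.05,0],"twist":[0,0,0]},{"linear":[0,0,0],"twist":[0,0,0]}]' 255
python3 look.py e 0
python3 - <<'E'
from h import *
for n in("top","scene"):
  for t in ("nozzle_tip","fill_mouth","dose_head","handle_top","lug_hole","fork_axis","pin_top"):
    print(n,t,[(q["location"],round(q["conf"],2)) for q in finder.spot_point(t,n)[:1]])
E
```

```text
time: 15.18
position: [0.517, 0.0166, 0.1509]
tool_rot: [-0.646, 1.474, 0.651]
contact_force: [-8.9, 13.0, 9.3]
grip_width: 0.004
time: 15.8
position: [0.4906, 0.1521, 0.2911]
tool_rot: [-0.647, 1.47, 0.646]
contact_force: [1.0, 0.8, -0.6]
grip_width: -0.003
time: 16.42
position: [0.4593, 0.3642, 0.2885]
tool_rot: [-0.65, 1.471, 0.651]
contact_force: [0.5, -0.0, -0.0]
grip_width: 0.002
16.425 [0.45933383 0.36421844 0.28852237] [ 0.49175798 -0.00130264 -0.0054201 ] 0.0016588550105262475
lug [ 0.4469 -0.0606  0.056 ] w [ 37.7 342.2] top [277.8 237.1] sc [220.9 231.9]
fork [ 0.4469 -0.0606  0.052 ] w [ 39.5 340.1] top [277.8 237.2] sc [221.  232.9]
pin [ 0.4469 -0.0606  0.146 ] w [-10.7 398.3] top [278.7 234.4] sc [219.1 208. ]
handle [ 0.6212 -0.1203  0.126 ] w [ 81.3 472.9] top [297.8 177.4] sc [284.  207.2]
tip [0.4951 0.1151 0.131 ] w [118.3 334.3] top [219.2 218.6] sc [211.2 175. ]
b0 [ 0.534  -0.0007  0.126 ] w [ 85.2 397.8] top [258.3 205.9] sc [238.5 193.1]
top nozzle_tip [([255.7, 203.7], 0.74)]
top fill_mouth [([254.3, 205.8], 0.76)]
top dose_head [([257.9, 207.3], 0.97)]
top handle_top [([299.0, 175.4], 0.62)]
top lug_hole [([276.1, 239.2], 0.56)]
top fork_axis [([279.6, 234.6], 0.86)]
top pin_top [([329.1, 153.0], 0.72)]
scene nozzle_tip [([237.4, 191.7], 0.86)]
scene fill_mouth [([241.3, 191.6], 0.92)]
scene dose_head [([236.3, 185.9], 0.67)]
scene handle_top [([284.2, 207.7], 0.89)]
scene lug_hole [([221.3, 231.1], 0.72)]
scene fork_axis [([222.8, 234.3], 0.6)]
scene pin_top [([216.2, 215.7], 0.56)]
```

View pics/top_ec.png

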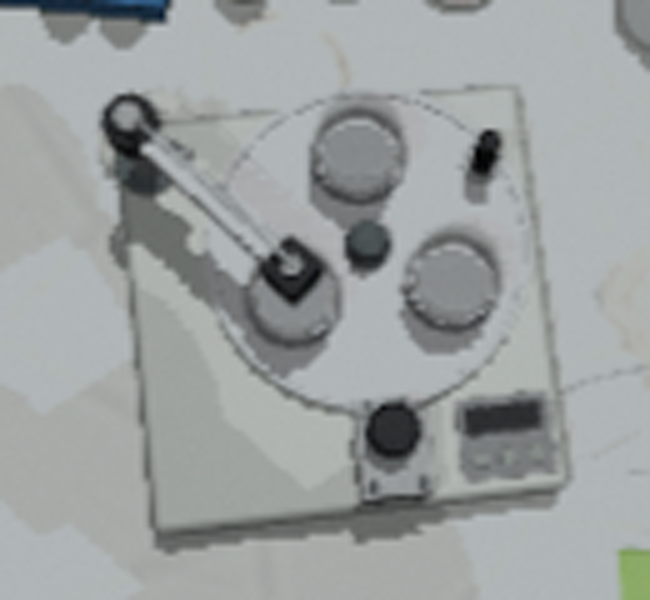

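View pics/scene_ec.png

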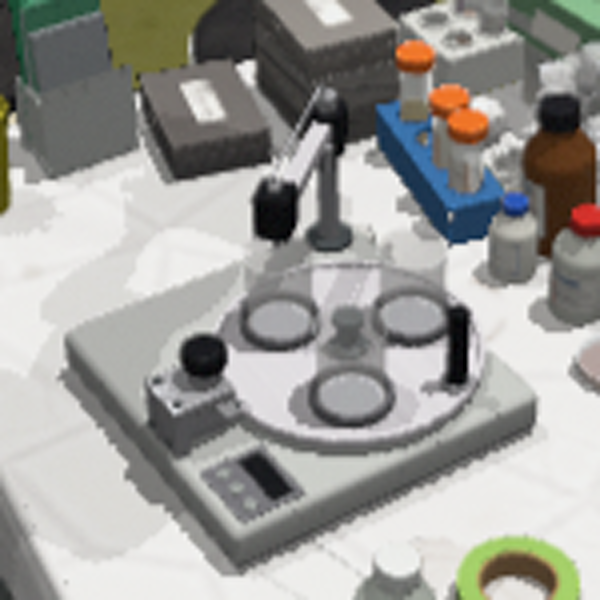

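View pics/top_e.png

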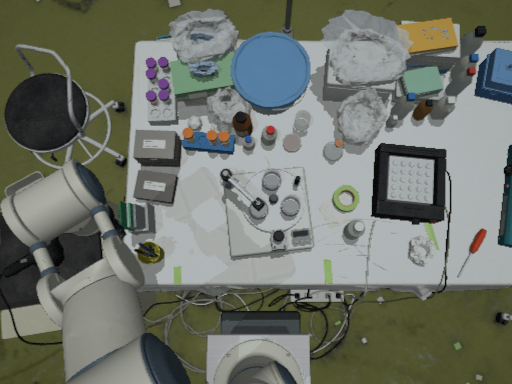

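```bash
python3 - <<'E'
from model import *
p=np.load("p.npy"); p[3]=0
for a in (1.25,1.309,1.35):
    p[4]=a; P=pts(p)
    print(a,[(k,[proj(cam(n),P[k]).round(1).tolist() for n in("top","scene")]) for k in("headtop","tip","head","b0")],np.linalg.norm((P["tip"]-P["b0"])[:2]))
E
```

```text
1.25 [('headtop', [[256.1, 204.5], [235.5, 176.7]]), ('tip', [[256.4, 207.3], [236.1, 191.2]]), ('head', [[256.2, 205.5], [235.7, 182.0]]), ('b0', [[258.3, 205.9], [238.5, 193.1]])] 0.0073961046077494035
1.309 [('headtop', [[258.0, 202.6], [238.0, 177.2]]), ('tip', [[258.3, 205.5], [238.6, 191.7]]), ('head', [[258.1, 203.7], [238.2, 182.5]]), ('b0', [[258.3, 205.9], [238.5, 193.1]])] 0.00044280322884883704
1.35 [('headtop', [[259.2, 201.2], [239.7, 177.5]]), ('tip', [[259.5, 204.2], [240.3, 191.9]]), ('head', [[259.3, 202.3], [239.9, 182.7]]), ('b0', [[258.3, 205.9], [238.5, 193.1]])] 0.005636657655761446
```

```bash
python3 -c "
from bench import robot
print(robot.finish_job()); s=robot.observe(); print(s['time'],s['contact_force'])"
```

```text
the job is handed in; nothing more can be done
None
the job is handed in; nothing more can be done
```

The collector is set up for the run and the job is handed in, at about 16.8 s on the robot's clock. The hand-in gives no verdict, so these results are from my own checks.

- **Tray:** I gripped the handle and turned the tray about 0.73 rad counter-clockwise. The gripper reading put it about 0.007 rad short of line. The camera fit said 0.022 rad short, with 0.02 rad uncertainty; that is about 1 to 3 mm at the lug hole, within the 4 mm limit. The lug hole is hidden under the fork, so I could not see the alignment directly.
- **Pin:** It went down with only 3–4 N and did not catch on the lug. It stopped hard with its top at 0.116 m, which is fully home, so it must have passed through the lug.
- **Dosing arm:** I pushed the head round to its stop; the resistance rose to about 15–18 N there. In the last top and scene pictures the head sits within about 1 px of where it should be at 1.309 rad. By the fitted geometry the nozzle is then about 0.5 mm from the beaker's centre.
- **Disagreement:** The networks' own nozzle and beaker-mouth points differ by about 2.5 px (top) and 4 px (scene), roughly 7 mm or more. I judged these to be noise, because the directly measured head position matched the fit.
- **Bystanders:** In the last top picture the bottle, tape roll and flask stand where they started. I kept the fingers clear of the beakers throughout, and the arm is now parked well clear of everything.

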